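# Clear the dressing pad and present the burnishing stick

## Task

Get ready to dress the boxwood burnishing stick on the cork pad: first clear the pad by nesting the aluminium cup that stands on it fully home in its twin on the bench, and let go of it. Then draw the stick out of its slanting holder, turn it level, and finish while holding it still in the gripper, level, with the middle of its length over the pad and about 10 cm above the pad's top. Leave the file and the tray of buttons where they are.

Things in the scene. Friction and masses are not known exactly. Their poses are not given: they have to be found in the camera images.
- cup: Aluminium cup upright on the pad, 50 mm tall, 70 g. Straight collar 64 mm across (58 inside) over its top 16 mm; below it a cone from 54 mm down to a 36 mm foot; walls 3 mm. Origin: centre of its underside, z up its axis. Grip across the collar from above. Home in the twin, its collar's lower shoulder sits on the twin's rim with 2 mm play around: its origin 16 mm above the twin's.
- twin: The other cup, alike in shape, size and weight, loose and upright on the bench to one side of the pad (either side). The origin is the centre of its underside, z upward; rim 50 mm above it.
- pad: Square cork pad fixed on the bench, 130 x 130 mm, 18 mm thick; the origin is the centre of its underside, x and y along its sides, z up. The cup stands on its top.
- holder: Dark wood holder fixed beside the pad, across from the twin. Base 150 (x) x 90 (y) x 12 mm, centred 20 mm to -x of the origin (on its underside). A socket, 34 x 32 mm outside, bore 20 x 18 mm, 56 mm deep, slants 45 degrees: the bore runs from its floor along the holder's own +x and +z equally, up to one side. Top of its mouth 86 mm up. Own x points to the robot's left (yaw 1.27 to 2.07).
- socket_floor (a point): Centre of the floor of the holder's slanting socket, 50 mm to -x of the holder's origin and 34 mm up; axes as the holder's.
- stick: Boxwood burnishing stick, a pale bar 200 mm long, 16 (own x) x 14 mm (own y), the last 35 mm at +z stepping down to an 8 mm nose; 50 g. Origin at mid length, z along it to the nose. It stands loose in the socket, z about 41 degrees up, leaning to the robot's left. Its middle is 101 mm up, 44 mm out of the mouth, free around: grip there across own y (level), fingers square to the stick.
- stick_foot (a point): Centre of the stick's foot end, 100 mm from its middle towards own -z. In the holder it rests on the socket's floor, the stick lying on the lower lip of the mouth and drooping 4 degrees in the bore (2 mm play at each side); it comes out along the stick's own z, about 56 mm.
- file: Bystander: steel tuning file with a wooden handle 22 mm thick, 245 mm long along own x (-125 to +120 mm), lying beyond the pad. Origin at its underside.
- tray: Bystander: small wooden tray 50 (x) x 90 (y) x 13 mm with three cream bass buttons fixed in it, on the robot's side of the pad. Origin at the centre of its underside.
- bin: Bystander: fixed oak bin with a closed hinged lid, 160 (x) x 200 (y) x 122 mm, a knob on the lid reaching about 165 mm up, an open brass latch on its front; well to the left of the work. Origin at the centre of its underside.
- jig: Bystander: fixed aluminium rod bending jig, 160 (x) x 100 (y) mm, 50 mm tall; well to the right of the work. Origin at the centre of its underside.

How it is judged:
By the outcome, as a careful person would: the job done as asked, in the order asked, and still so for the second after the job is handed in, while the arm keeps its last pose, push and grip.
It also fails if it takes over 58 s, if anything falls off the work surface, if the arm or the gripper's body presses on something with over 40 N, if the wrist force passes 120 N, or if a joint passes its speed limit or range.

## Robot

A 7-joint arm with a two-finger parallel gripper is mounted at the origin on the work surface. World frame = base frame: x ahead of the robot, y to its left, z up, the work surface at z = 0. Lengths are in mm, angles in rad, forces in N, time in s.
With the tool pointing down it reaches from about 425 to 875 mm from the base axis. Payload 8.4 kg.
Tool frame: the origin (TCP) lies between the finger pads; the fingertips stand 17 mm ahead of it and the grasp point (between the pads) lies 2 mm behind it; z points along the fingers, y is the line along which they close (so a half turn about z gives the same grasp; the last joint's range is limited). The gripper opens to 87 mm and grips with 3 to 60 N. Pads are 19 mm wide; open, the fingers measure 117 mm over their backs; the gripper's body (75 mm by 190 mm) begins 51 mm behind the grasp point.
Start: joints at [1.11, 0.333, 0.04, 1.465, -0.013, 1.343, -0.059], TCP at [230.049, -607.899, 239.546] pointing down, gripper open.
Joint ranges: [-2.58, 2.58], [-0.38, 2.09], [-1.3, 1.39], [0.25, 2.4], [-1.5, 4.64], [0.08, 2.09], [-2.65, 2.65]. Speed limits (rad/s): [2.22, 2.22, 2.79, 2.79, 3.14, 3.14, 3.14].

## Interface

Orientations are given as a rotation vector (axis times angle).
In Python, from bench import status, imaging, bot gives the robot as it stands.
- The arm moves only by the tool carry_out, never from a script. Its argument "deltas" is a list of rows, each an object of numbers: "dx", "dy", "dz": the shift along the tool's x, y, z in units of 0.4 m (1.0 is 0.4 m); "wx", "wy", "wz": the turn, a rotation vector about the tool's x, y, z in units of 180 degrees (1.0 is 180 degrees). A call has 1 to 20 rows; each row shifts and turns the commanded pose from where the row before left it, along the tool's axes as they then stand; what a row does not reach is not made up. A row lasts 1/8 s, in which the tool goes at most 62.5 mm and 10.7 degrees, less where a joint would pass 70% of its speed; a pose out of reach is approached as far as the arm can. A call with a number of a shift or a turn outside -1 to 1 is refused whole. A call with a gripper value outside its range is refused whole. "grip" is the opening, from 0 (shut) to 1 (fully open), set as the call begins (left out, the last holds). The fingers move at their own pace and stop on an object; the grip force is fixed at half the most. Time passes only in rows, so rows that do not move let the fingers close. It gives the time, the measured TCP pose, the force, the opening and the grip force at its end, in the units of the state.
- status.state(): the state, without advancing time (a new reading comes with each control period).
- imaging.camera(name): name is "scene" or "top"; returns the picture (480x640x3 uint8, blue, green, red); there is no depth.
- imaging.camera_info(name): a dict with "intrinsics" (3x3 intrinsics, pixels), "rvec" (rotation vector, rad) and "tvec" (3), from world to camera coordinates, as OpenCV has them. Camera axes: x right, y down, z forward; pixel columns grow to the right and rows downward; lengths in mm; the calibration is good to about 2 mm. A picture is of the moment at which its call begins. camera_info takes no time and is no camera call.
- bot.hand_in(): hands the job in; it is judged then, once.
The state is a dict: "clock": time; "joints": joint angles; "joint_velocities": joint speeds; "joint_efforts": joint torques, N m; "ee_pos": TCP position; "tcp_rot": TCP orientation; "wrist_force": force on the tool from outside, world axes, zero at the start; "ft_torque": the same for the moment, N m; "finger_gap": finger opening in mm; "gripper_force": force on a finger pad.
Only numpy, scipy, OpenCV 4.12 (cv2) and the standard library are available. Lean on these libraries where they do the work, as an engineer would, in place of code of your own. Each camera call takes 0.05 s, during which the arm holds its last target. There are 200 camera calls.

## Working session

There is one attempt and no reset: what is moved stays moved. The work goes in short steps, Python scripts to look and compute and a tool call to move; the robot and the scene stay as the last step left them, time stands still between calls to the robot, and variables do not carry over. Pictures are saved under pics/ and viewed, at most 10 in all, crops included, and the job is handed in when it is done.

Besides the shell and the picture viewer there is one more tool, called after "Emit:" by a JSON object that holds its "fn" and its "kwargs". carry_out: Moves the arm, as the interface text tells. Its arguments: {"type":"object","properties":{"deltas":{"type":"array","items":{"type":"object","properties":{"dx":{"type":"number"},"dy":{"type":"number"},"dz":{"type":"number"},"wx":{"type":"number"},"wy":{"type":"number"},"wz":{"type":"number"}}}},"grip":{"type":"number"}},"required":["deltas"]}

```bash
mkdir -p pics
cat > h.py <<'E'
import numpy as np, cv2
from bench import status, imaging, bot
def cam(n):
    i=imaging.camera_info(n); R=cv2.Rodrigues(np.array(i["rvec"],float))[0]
    return np.array(i["intrinsics"],float),R,np.array(i["tvec"],float).ravel()
def ray(n,u,v):
    K,R,t=cam(n); d=R.T@np.linalg.solve(K,[u,v,1]); return -R.T@t,d
def onz(n,u,v,z):
    c,d=ray(n,u,v); return c+d*(z-c[2])/d[2]
def tri(a,b):
    c1,d1=ray("scene",*a);c2,d2=ray("top",*b)
    s=np.linalg.lstsq(np.c_[d1,-d2],c2-c1,rcond=None)[0]
    p,q=c1+s[0]*d1,c2+s[1]*d2; return (p+q)/2,np.linalg.norm(p-q)
def proj(n,P):
    K,R,t=cam(n); return cv2.projectPoints(np.array(P,float).reshape(-1,3),cv2.Rodrigues(R)[0],t,K,None)[0].reshape(-1,2)
E
python3 - <<'E'
from h import *
for n in("scene","top"):
    cv2.imwrite(f"pics/{n}0.png",imaging.camera(n)); K,R,t=cam(n); print(n,(-R.T@t).round(),K[0,0])
s=status.state();print({k:np.round(v,3) for k,v in s.items()})
E
```

```text
scene [1094.  701.  861.] 489.4684611188263
top [ 476.   -9. 1825.] 599.4419564474674
{'clock': np.float64(0.1), 'joints': array([ 1.11 ,  0.334,  0.04 ,  1.466, -0.013,  1.343, -0.059]), 'joint_velocities': array([ 0.002, -0.001,  0.001, -0.004, -0.001,  0.   ,  0.001]), 'joint_efforts': array([ 4.0000e-03, -6.5781e+01,  1.3400e+00, -4.0471e+01, -6.0000e-02,
        4.1000e-02,  0.0000e+00]), 'ee_pos': array([ 229.916, -607.56 ,  238.762]), 'tcp_rot': array([-3.089e+00, -5.650e-01,  1.000e-03]), 'wrist_force': array([-0.302, -0.129, -0.256]), 'ft_torque': array([ 0.005, -0.032, -0.007]), 'gripper_force': np.float64(0.0), 'finger_gap': np.float64(86.923)}
```

View pics/scene0.png

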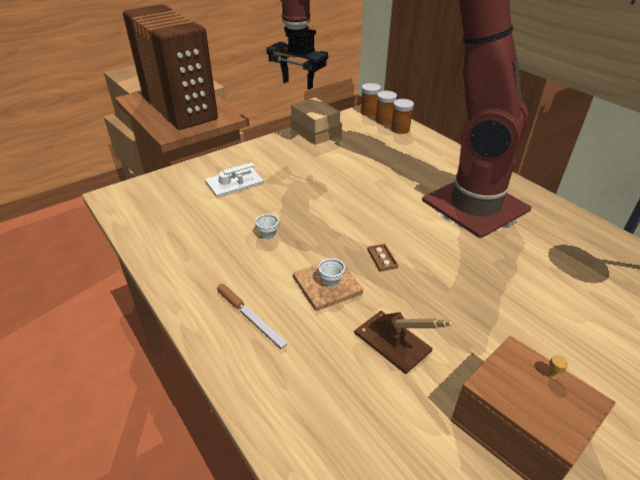

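View pics/top0.png

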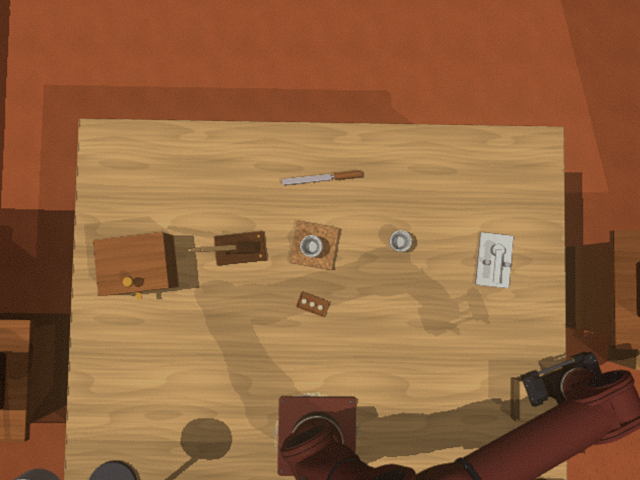

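The pictures show the cup on the pad (scene 331,272; top 312,246), the twin to the right (scene 267,227; top 401,241), and the holder with the stick leaning left (scene 420,325; top 215,248). I'll crop in to get the edges.

Run:
```python
from h import *
s=cv2.imread("pics/scene0.png");t=cv2.imread("pics/top0.png")
a=cv2.resize(s[205:375,240:460],None,fx=3.6,fy=3.5,interpolation=cv2.INTER_CUBIC)
b=cv2.resize(t[210:330,180:425],None,fx=3.2,fy=3.2,interpolation=cv2.INTER_CUBIC)
cv2.imwrite("pics/sc.png",a[:600,:800]);cv2.imwrite("pics/tc.png",b)
# bluish-gray (low-saturation) blobs
for n,im,boxes in(("scene",s,[(250,290,210,242),(314,350,255,290)]),("top",t,[(385,418,226,256),(298,328,232,261)])):
    hsv=cv2.cvtColor(im,cv2.COLOR_BGR2HSV)
    for x0,x1,y0,y1 in boxes:
        h=hsv[y0:y1,x0:x1]; m=((h[...,1]<70)|((h[...,0]>85)&(h[...,0]<135))).astype(np.uint8)
        k,l,st,_=cv2.connectedComponentsWithStats(m); j=1+st[1:,4].argmax()
        c=max(cv2.findContours((l==j).astype(np.uint8),0,1)[0],key=cv2.contourArea)
        hull=cv2.convexHull(c); e=cv2.fitEllipse(hull) 
        print(n,st[j]+[x0,y0,0,0,0],"ell",np.round(np.array(e[0])+[x0,y0],2),np.round(e[1],1),round(e[2]))
        if n=="top":
            (cx,cy),r=cv2.minEnclosingCircle(hull); print(cx+x0,cy+y0,r)
```

```text
scene [255 214  24  25 457] ell [267.09 224.73] [23.7 26.4] 168
scene [318 258  27  29 594] ell [331.12 270.8 ] [26.4 29.6] 8
top [390 230  22  22 385] ell [400.48 240.79] [21.6 22. ] 118
400.38498401641846 240.90894603729248 11.096394538879395
top [300 235  23  22 387] ell [310.93 245.68] [21.5 22.2] 123
310.9399995803833 245.64999961853027 11.142186164855957
```

View pics/sc.png

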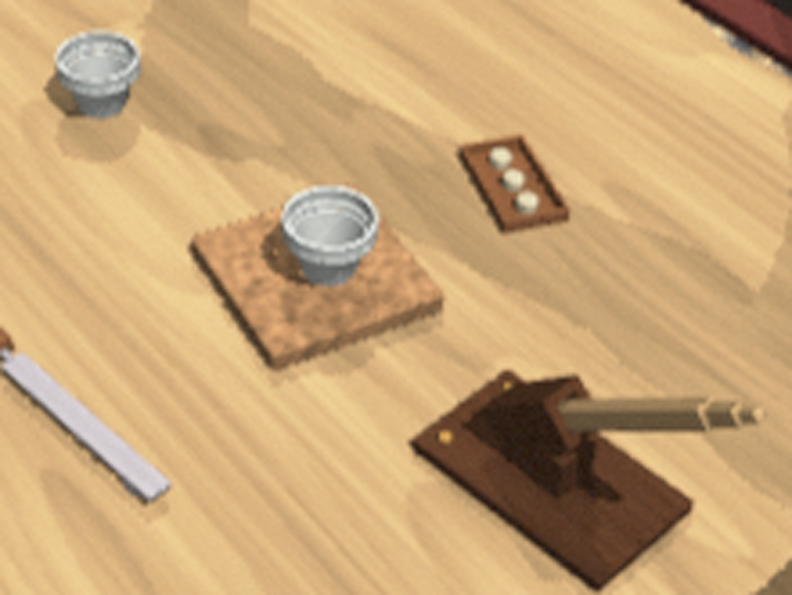

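View pics/tc.png

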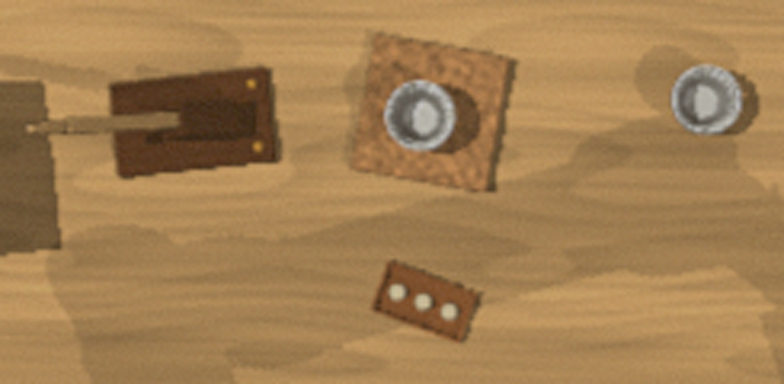

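The crops put the nose tip at top (189.1,249.7) and scene (450,323.2). They also give the holder base and pad corners. Now to positions, cross-checked between the views.

Run:
```python
from h import *
T=lambda x,y:((x+.5)/3.2-.5+180,(y+.5)/3.2-.5+210)
S=lambda x,y:((x+.5)/3.6-.5+240,(y+.5)/3.5-.5+205)
np.set_printoptions(precision=1,suppress=True)
a=np.linspace(0,6.28,73)
for nm,uvt,z,bb in(("twin",(400.45,240.85),0,(255,214,279,239)),("cup",(310.93,245.67),18,(318,258,345,287))):
    p=onz("top",*uvt,z+50);print(nm,p)
    P=np.concatenate([np.c_[p[0]+r*np.cos(a),p[1]+r*np.sin(a),0*a+z+h] for r,h in((32,50),(32,34),(18,0))])
    for n in("scene","top"):
        q=proj(n,P);print(n,q.min(0),q.max(0),bb)
hc=[onz("top",*T(*c),12) for c in((270,67),(278,158),(122,178),(109,85))]
hs=[onz("scene",*S(*c),12) for c in((512,372),(412,441),(598,583),(690,502))]
pc=[onz("top",*T(*c),18) for c in((374,34),(516,60),(492,190),(352,166))]
ps=[onz("scene",*S(*c),18) for c in((190,243),(275,360),(443,296))]
for l in(hc,hs,pc,ps):
    l=np.array(l);print(l[:,:2].tolist() and l[:,:2],"c",l.mean(0),[round(float(np.linalg.norm(l[i]-l[(i+1)%len(l)])),1) for i in range(len(l))])
print("nose",tri(S(758,415),T(30,128)))
print("shoulder",tri(S(703,414),T(72,126)))
for h in(hc,hs):
    h=np.array(h)
h=np.array(hc);d=(h[2]+h[3]-h[0]-h[1]);print("yaw top",np.arctan2(d[1],d[0]))
h=np.array(hs);d=(h[2]+h[3]-h[0]-h[1]);print("yaw scene",np.arctan2(d[1],d[0]))
# stick edges by plane pair: line in scene & top
n1=np.cross(ray("scene",*S(575,413))[1],ray("scene",*S(758,415))[1])
n2=np.cross(ray("top",*T(180,120))[1],ray("top",*T(30,128))[1])
d=np.cross(n1,n2);d/=np.linalg.norm(d);d*=np.sign(d[2]);print("dir",np.round(d,3),"elev",np.degrees(np.arcsin(d[2])),"yaw",np.arctan2(d[1],d[0]))
```

```text
twin [ 583.8 -240.6   50. ]
scene [255.5 213.2] [279.3 238.5] (255, 214, 279, 239)
top [389.1 230.1] [411.2 251.8] (255, 214, 279, 239)
cup [564.3  24.5  68. ]
scene [318.2 257.2] [345.  286.3] (318, 258, 345, 287)
top [300.  234.8] [321.8 256.7] (318, 258, 345, 287)
[[610.5 168.4]
 [524.5 159. ]
 [503.3 305.5]
 [591.  320.2]] c [557.3 238.3  12. ] [86.5, 148.1, 88.9, 153.0]
[[524.1 166.8]
 [613.5 175.1]
 [594.6 320.9]
 [508.6 309.4]] c [560.2 243.1  12. ] [89.8, 147.0, 86.7, 143.5]
[[643.   70.3]
 [620.5 -64.2]
 [497.5 -43.4]
 [518.   88.7]] c [569.7  12.8  18. ] [136.4, 124.8, 133.7, 126.4]
[[627.9 -51.8]
 [645.3  73.7]
 [519.2  90.9]] c [597.5  37.6  18. ] [126.7, 127.2, 179.3]
nose (array([543.1, 359.5, 164.1]), np.float64(0.5099789091529177))
shoulder (array([546.3, 328.8, 138. ]), np.float64(0.3042705459914007))
yaw top 1.706642091468869
yaw scene 1.6899391968331463
dir [-0.1  0.8  0.6] elev 40.20452589533081 yaw 1.6873344478604553
```

Measured positions agree across the two views:
- **Cup:** (564.3, 24.5)
- **Twin:** (583.8, −240.6)
- **Stick middle:** about (553, 285, 100), elevation 41°, yaw 1.695

First I turn the tool so it closes along the stick's y. That is a yaw of +76.4°, about −z in the tool frame.

Emit:
{"fn": "carry_out", "kwargs": {"deltas": [{"wz":-0.053},{"wz":-0.053},{"wz":-0.053},{"wz":-0.053},{"wz":-0.053},{"wz":-0.053},{"wz":-0.053},{"wz":-0.053},{}], "grip": 1}}

```text
invalid input at $.deltas[0]: expected keys dx, dy, dz, wx, wy, wz
```

```bash
cat >> h.py <<'E'
Y=1.695
def Rt(tilt=0,yaw=Y):
    u=np.array([np.cos(yaw),np.sin(yaw),0]);y=np.array([u[1],-u[0],0]);k=np.array([0,0,1.])
    x=u*np.cos(tilt)+k*np.sin(tilt); return np.c_[x,y,np.cross(x,y)]
def to(p,R=None):
    """shift (units of .4 m) and turn (units of pi), tool axes, from measured pose to the target"""
    s=status.state();C=cv2.Rodrigues(np.array(s["tcp_rot"],float))[0];R=C if R is None else R
    d=C.T@(np.array(p,float)-s["ee_pos"])/400; w=cv2.Rodrigues(C.T@R)[0].ravel()/np.pi
    print("t",round(s["clock"],2),"pos",np.round(s["ee_pos"],1),"d",np.round(d,4),"w",np.round(w,4),"F",np.round(s["wrist_force"],1),"gap",round(s["finger_gap"],1),"j",np.round(s["joints"],2))
E
python3 -c "
from h import *
to([564.3,24.5,150],Rt())"
```

```text
t 0.1 pos [ 229.9 -607.6  238.8] d [ 1.3411 -1.1817  0.2235] w [-4.000e-04 -3.000e-04 -4.244e-01] F [-0.3 -0.1 -0.3] gap 86.9 j [ 1.11  0.33  0.04  1.47 -0.01  1.34 -0.06]
```

Emit:
{"fn": "carry_out", "kwargs": {"deltas": [{"dx":0,"dy":0,"dz":0,"wx":0,"wy":0,"wz":-0.053},{"dx":0,"dy":0,"dz":0,"wx":0,"wy":0,"wz":-0.053},{"dx":0,"dy":0,"dz":0,"wx":0,"wy":0,"wz":-0.053},{"dx":0,"dy":0,"dz":0,"wx":0,"wy":0,"wz":-0.053},{"dx":0,"dy":0,"dz":0,"wx":0,"wy":0,"wz":-0.053},{"dx":0,"dy":0,"dz":0,"wx":0,"wy":0,"wz":-0.053},{"dx":0,"dy":0,"dz":0,"wx":0,"wy":0,"wz":-0.053},{"dx":0,"dy":0,"dz":0,"wx":0,"wy":0,"wz":-0.053},{"dx":0,"dy":0,"dz":0,"wx":0,"wy":0,"wz":0}], "grip": 1}}

```text
clock: 1.23
ee_pos: [229.9, -607.7, 239.1]
tcp_rot: [-2.082, -2.352, -0.001]
wrist_force: [-0.6, -0.2, 0.7]
finger_gap: 86.9
gripper_force: 0.0
```

```bash
python3 -c "
from h import *
to([564.3,24.5,150],Rt())"
```

```text
t 1.23 pos [ 229.9 -607.7  239.1] d [1.4671 1.0221 0.2239] w [-0.     -0.0003 -0.0007] F [-0.6 -0.2  0.7] gap 86.9 j [ 1.25  0.34 -0.15  1.46  0.05  1.35  1.23]
```

Emit:
{"fn": "carry_out", "kwargs": {"deltas": [{"dx":0.09,"dy":0.0625,"dz":0,"wx":0,"wy":0,"wz":0},{"dx":0.09,"dy":0.0625,"dz":0,"wx":0,"wy":0,"wz":0},{"dx":0.09,"dy":0.0625,"dz":0,"wx":0,"wy":0,"wz":0},{"dx":0.09,"dy":0.0625,"dz":0,"wx":0,"wy":0,"wz":0},{"dx":0.09,"dy":0.0625,"dz":0,"wx":0,"wy":0,"wz":0},{"dx":0.09,"dy":0.0625,"dz":0,"wx":0,"wy":0,"wz":0},{"dx":0.09,"dy":0.0625,"dz":0,"wx":0,"wy":0,"wz":0},{"dx":0.09,"dy":0.0625,"dz":0,"wx":0,"wy":0,"wz":0},{"dx":0.09,"dy":0.0625,"dz":0.02,"wx":0,"wy":0,"wz":0},{"dx":0.09,"dy":0.0625,"dz":0.02,"wx":0,"wy":0,"wz":0},{"dx":0.09,"dy":0.0625,"dz":0.04,"wx":0,"wy":0,"wz":0},{"dx":0.09,"dy":0.0625,"dz":0.04,"wx":0,"wy":0,"wz":0},{"dx":0.09,"dy":0.0625,"dz":0.04,"wx":0,"wy":0,"wz":0},{"dx":0.09,"dy":0.0625,"dz":0.04,"wx":0,"wy":0,"wz":0},{"dx":0.09,"dy":0.0625,"dz":0.02,"wx":0,"wy":0,"wz":0},{"dx":0.09,"dy":0.0625,"dz":0,"wx":0,"wy":0,"wz":0},{"dx":0,"dy":0,"dz":0,"wx":0,"wy":0,"wz":0},{"dx":0,"dy":0,"dz":0,"wx":0,"wy":0,"wz":0}]}}

```text
clock: 3.48
ee_pos: [556.1, 12.3, 151.3]
tcp_rot: [-2.083, -2.351, 0.001]
wrist_force: [-0.3, -0.5, 0.6]
finger_gap: 87.1
gripper_force: 0.0
```

```bash
python3 -c "
from h import *
to([564.3,24.5,72],Rt())"
```

```text
t 3.48 pos [556.1  12.3 151.3] d [0.0278 0.0243 0.1981] w [-0.0003  0.0001 -0.0012] F [-0.3 -0.5  0.6] gap 87.1 j [ 0.48  0.28 -0.67  1.78  0.19  1.15 -0.13]
```

Emit:
{"fn": "carry_out", "kwargs": {"deltas": [{"dx":0.028,"dy":0.0243,"dz":0,"wx":0,"wy":0,"wz":0},{"dx":0,"dy":0,"dz":0.05,"wx":0,"wy":0,"wz":0},{"dx":0,"dy":0,"dz":0.05,"wx":0,"wy":0,"wz":0},{"dx":0,"dy":0,"dz":0.05,"wx":0,"wy":0,"wz":0},{"dx":0,"dy":0,"dz":0.03,"wx":0,"wy":0,"wz":0},{"dx":0,"dy":0,"dz":0.018,"wx":0,"wy":0,"wz":0},{"dx":0,"dy":0,"dz":0,"wx":0,"wy":0,"wz":0},{"dx":0,"dy":0,"dz":0,"wx":0,"wy":0,"wz":0}]}}

```text
clock: 4.47
ee_pos: [565.1, 25.3, 73.0]
tcp_rot: [2.08, 2.353, 0.001]
wrist_force: [1.1, -0.7, -0.4]
finger_gap: 87.0
gripper_force: 0.0
```

Emit:
{"fn": "carry_out", "kwargs": {"deltas": [{"dx":0,"dy":0,"dz":0,"wx":0,"wy":0,"wz":0},{"dx":0,"dy":0,"dz":0,"wx":0,"wy":0,"wz":0},{"dx":0,"dy":0,"dz":0,"wx":0,"wy":0,"wz":0},{"dx":0,"dy":0,"dz":0,"wx":0,"wy":0,"wz":0},{"dx":0,"dy":0,"dz":0,"wx":0,"wy":0,"wz":0},{"dx":0,"dy":0,"dz":0,"wx":0,"wy":0,"wz":0}], "grip": 0.6}}

```text
clock: 5.22
ee_pos: [564.7, 25.1, 72.5]
tcp_rot: [2.081, 2.354, 0.0]
wrist_force: [-2.0, 0.2, 3.5]
finger_gap: 63.2
gripper_force: 30.0
```

```bash
python3 -c "
from h import *
to([564.3,24.5,72],Rt())"
```

```text
t 5.22 pos [564.7  25.1  72.5] d [-0.0014 -0.0012  0.0013] w [ 0.      0.     -0.0004] F [-2.   0.2  3.5] gap 63.2 j [ 0.42  0.39 -0.65  1.83  0.27  1.01 -0.21]
```

Emit:
{"fn": "carry_out", "kwargs": {"deltas": [{"dx":0,"dy":0,"dz":-0.03,"wx":0,"wy":0,"wz":0},{"dx":0,"dy":0,"dz":-0.06,"wx":0,"wy":0,"wz":0},{"dx":0,"dy":0,"dz":-0.06,"wx":0,"wy":0,"wz":0},{"dx":0,"dy":0,"dz":-0.06,"wx":0,"wy":0,"wz":0},{"dx":0,"dy":0,"dz":-0.03,"wx":0,"wy":0,"wz":0},{"dx":0,"dy":0,"dz":0,"wx":0,"wy":0,"wz":0}]}}

```text
clock: 5.98
ee_pos: [565.0, 25.1, 169.1]
tcp_rot: [2.08, 2.353, 0.001]
wrist_force: [0.6, 0.5, -1.3]
finger_gap: 62.9
gripper_force: 30.0
```

```bash
python3 -c "
from h import *
to([583.8,-240.6,160],Rt())"
```

```text
t 5.97 pos [565.   25.1 169.1] d [-0.6651 -0.0348  0.0228] w [ 0.0004  0.0001 -0.0004] F [ 0.6  0.5 -1.3] gap 62.9 j [ 0.46  0.28 -0.68  1.74  0.19  1.19 -0.15]
```

Emit:
{"fn": "carry_out", "kwargs": {"deltas": [{"dx":-0.05,"dy":-0.003,"dz":0,"wx":0,"wy":0,"wz":0},{"dx":-0.08,"dy":-0.004,"dz":0,"wx":0,"wy":0,"wz":0},{"dx":-0.1,"dy":-0.005,"dz":0,"wx":0,"wy":0,"wz":0},{"dx":-0.1,"dy":-0.005,"dz":0,"wx":0,"wy":0,"wz":0},{"dx":-0.1,"dy":-0.005,"dz":0,"wx":0,"wy":0,"wz":0},{"dx":-0.1,"dy":-0.005,"dz":0,"wx":0,"wy":0,"wz":0},{"dx":-0.08,"dy":-0.005,"dz":0,"wx":0,"wy":0,"wz":0},{"dx":-0.05,"dy":-0.003,"dz":0,"wx":0,"wy":0,"wz":0},{"dx":0,"dy":0,"dz":0,"wx":0,"wy":0,"wz":0},{"dx":0,"dy":0,"dz":0,"wx":0,"wy":0,"wz":0}]}}

```text
clock: 7.22
ee_pos: [583.3, -236.6, 168.1]
tcp_rot: [-2.078, -2.355, -0.001]
wrist_force: [-0.1, 0.7, -1.1]
finger_gap: 63.0
gripper_force: 30.0
```

Run:
```python
from h import *
to([583.8,-240.0,160],Rt())
s=imaging.camera("scene");cv2.imwrite("pics/s1.png",s)
t=imaging.camera("top");cv2.imwrite("pics/t1.png",t)
a=cv2.resize(s[160:280,220:320],None,fx=4,fy=4,interpolation=cv2.INTER_CUBIC)
b=cv2.resize(t[200:290,360:455],None,fx=4,fy=4,interpolation=cv2.INTER_CUBIC)
c=np.zeros((480,790,3),np.uint8);c[:,:400]=a;c[:360,405:785]=b;cv2.imwrite("pics/c1.png",c)
```

```text
t 7.22 pos [ 583.3 -236.6  168.1] d [-0.0085  0.0001  0.0203] w [-0.     -0.0004  0.0002] F [-0.1  0.7 -1.1] gap 63.0 j [ 0.74  0.39 -0.54  1.58  0.21  1.23  0.28]
```

View pics/c1.png

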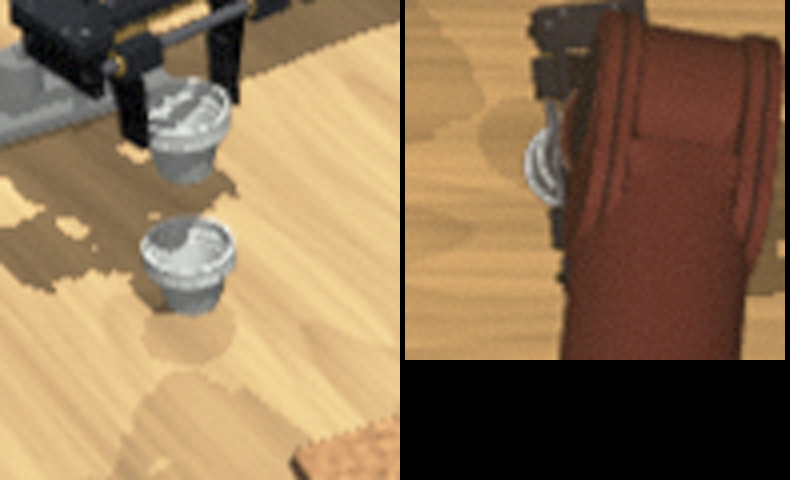

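The crop shows the cup held upright above the twin, with its right collar edge near crop (231,100), its foot bottom at (183,183), and the twin's foot bottom at (192,314). I'll check these against the predicted outlines.

Run:
```python
from h import *
a=np.linspace(0,6.283,181)
def cup(x,y,z): return [np.c_[x+r*np.cos(a),y+r*np.sin(a),0*a+z+h] for r,h in((32,50),(32,34),(18,0))]
t=cv2.imread("pics/t1.png");s=cv2.imread("pics/s1.png")
o=cv2.resize(s[160:280,220:320],None,fx=4,fy=4,interpolation=cv2.INTER_CUBIC)
for p in((583.3,-237.2,113.6),(583.8,-240.6,0)):
    for c in cup(*p):
        q=proj("scene",c); print(np.round([q.min(0),q.max(0)],1).tolist())
        cv2.polylines(o,[np.round((q-[220,160]+.5)*4-.5).astype(int)],True,(0,0,255),1)
o=cv2.resize(o,None,fx=1.25,fy=1.25);cv2.imwrite("pics/o1.png",o)
```

```text
[[252.8, 178.8], [277.7, 192.6]]
[[253.3, 183.9], [278.1, 197.8]]
[[259.7, 197.6], [273.4, 205.5]]
[[255.5, 213.1], [279.1, 227.4]]
[[256.0, 217.8], [279.3, 232.1]]
[[262.0, 230.4], [274.9, 238.5]]
```

View pics/o1.png

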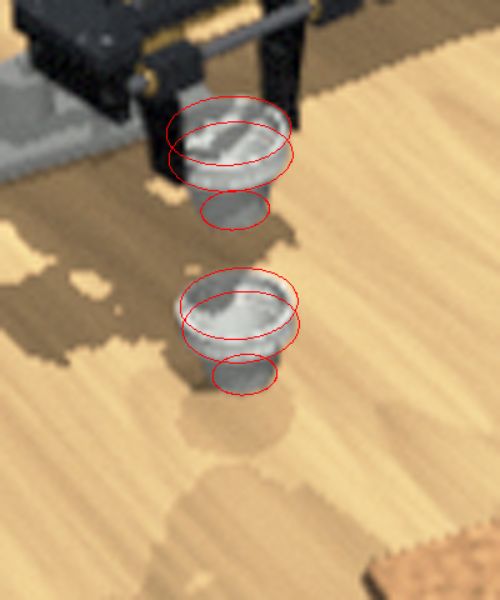

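Emit:
{"fn": "carry_out", "kwargs": {"deltas": [{"dx":-0.0085,"dy":0,"dz":0,"wx":0,"wy":0,"wz":0},{"dx":0,"dy":0,"dz":0.05,"wx":0,"wy":0,"wz":0},{"dx":0,"dy":0,"dz":0.05,"wx":0,"wy":0,"wz":0},{"dx":0,"dy":0,"dz":0.04,"wx":0,"wy":0,"wz":0},{"dx":0,"dy":0,"dz":0.03,"wx":0,"wy":0,"wz":0},{"dx":0,"dy":0,"dz":0.02,"wx":0,"wy":0,"wz":0},{"dx":0,"dy":0,"dz":0.02,"wx":0,"wy":0,"wz":0},{"dx":0,"dy":0,"dz":0,"wx":0,"wy":0,"wz":0},{"dx":0,"dy":0,"dz":0,"wx":0,"wy":0,"wz":0}]}}

```text
clock: 8.45
ee_pos: [583.8, -242.0, 84.8]
tcp_rot: [2.08, 2.353, 0.0]
wrist_force: [0.2, -0.1, -0.3]
finger_gap: 62.7
gripper_force: 30.0
```

```bash
python3 -c "
from h import *
to([583.8,-240.0,70.5],Rt())"
```

```text
t 8.45 pos [ 583.8 -242.    84.8] d [0.005  0.0005 0.0358] w [ 0.0002  0.0001 -0.0004] F [ 0.2 -0.1 -0.3] gap 62.7 j [ 0.73  0.47 -0.52  1.66  0.26  1.08  0.26]
```

Emit:
{"fn": "carry_out", "kwargs": {"deltas": [{"dx":0.004,"dy":0,"dz":0.005,"wx":0,"wy":0,"wz":0},{"dx":0,"dy":0,"dz":0.007,"wx":0,"wy":0,"wz":0},{"dx":0,"dy":0,"dz":0.007,"wx":0,"wy":0,"wz":0},{"dx":0,"dy":0,"dz":0.007,"wx":0,"wy":0,"wz":0},{"dx":0,"dy":0,"dz":0.007,"wx":0,"wy":0,"wz":0},{"dx":0,"dy":0,"dz":0.003,"wx":0,"wy":0,"wz":0},{"dx":0,"dy":0,"dz":0,"wx":0,"wy":0,"wz":0},{"dx":0,"dy":0,"dz":0,"wx":0,"wy":0,"wz":0}]}}

```text
clock: 9.45
ee_pos: [583.3, -240.4, 70.5]
tcp_rot: [2.081, 2.354, -0.0]
wrist_force: [-2.5, 0.7, 5.1]
finger_gap: 63.3
gripper_force: 30.0
```

```bash
python3 -c "
from h import *
to([583.8,-240.0,70.5],Rt())"
```

```text
t 9.45 pos [ 583.3 -240.4   70.5] d [0.0008 0.0013 0.    ] w [-0.      0.0001 -0.0004] F [-2.5  0.7  5.1] gap 63.3 j [ 0.72  0.49 -0.52  1.67  0.27  1.06  0.25]
```

It sits at the expected height with about 5 N of contact, so it looks home. I'll press a touch more, then open and rise.

Emit:
{"fn": "carry_out", "kwargs": {"deltas": [{"dx":0,"dy":0,"dz":0.003,"wx":0,"wy":0,"wz":0},{"dx":0,"dy":0,"dz":0,"wx":0,"wy":0,"wz":0},{"dx":0,"dy":0,"dz":0,"wx":0,"wy":0,"wz":0}]}}

```text
clock: 9.82
ee_pos: [583.4, -240.5, 70.4]
tcp_rot: [2.08, 2.353, -0.001]
wrist_force: [-6.6, 2.2, 15.1]
finger_gap: 62.6
gripper_force: 30.0
```

Emit:
{"fn": "carry_out", "kwargs": {"deltas": [{"dx":0,"dy":0,"dz":0,"wx":0,"wy":0,"wz":0},{"dx":0,"dy":0,"dz":0,"wx":0,"wy":0,"wz":0},{"dx":0,"dy":0,"dz":0,"wx":0,"wy":0,"wz":0},{"dx":0,"dy":0,"dz":0,"wx":0,"wy":0,"wz":0},{"dx":0,"dy":0,"dz":0,"wx":0,"wy":0,"wz":0},{"dx":0,"dy":0,"dz":-0.03,"wx":0,"wy":0,"wz":0},{"dx":0,"dy":0,"dz":-0.08,"wx":0,"wy":0,"wz":0},{"dx":0,"dy":0,"dz":-0.12,"wx":0,"wy":0,"wz":0},{"dx":0,"dy":0,"dz":-0.12,"wx":0,"wy":0,"wz":0},{"dx":0.03,"dy":0,"dz":-0.08,"wx":0,"wy":0,"wz":0},{"dx":0.08,"dy":0,"dz":0,"wx":0,"wy":0,"wz":0},{"dx":0.13,"dy":0,"dz":0,"wx":0,"wy":0,"wz":0},{"dx":0.13,"dy":0,"dz":0,"wx":0,"wy":0,"wz":0},{"dx":0.13,"dy":0,"dz":0,"wx":0,"wy":0,"wz":0},{"dx":0.13,"dy":0,"dz":0,"wx":0,"wy":0,"wz":0},{"dx":0.13,"dy":0,"dz":0,"wx":0,"wy":0,"wz":0},{"dx":0.1,"dy":0,"dz":0,"wx":0,"wy":0,"wz":0},{"dx":0,"dy":0,"dz":0,"wx":0,"wy":0,"wz":0}], "grip": 1}}

```text
clock: 12.08
ee_pos: [540.3, 105.3, 242.0]
tcp_rot: [2.073, 2.36, 0.003]
wrist_force: [0.2, -0.7, 0.5]
finger_gap: 86.7
gripper_force: 0.0
```

Run:
```python
from h import *
to([552.6,285,100],Rt(np.radians(41)))
s=imaging.camera("scene");cv2.imwrite("pics/s2.png",s)
t=imaging.camera("top");cv2.imwrite("pics/t2.png",t)
a=np.linspace(0,6.283,181)
o=cv2.resize(s[190:310,230:330],None,fx=4,fy=4,interpolation=cv2.INTER_CUBIC)
for r,h in((32,66),(32,50),(32,34),(18,0)):
    q=proj("scene",np.c_[583.8+r*np.cos(a),-240.6+r*np.sin(a),0*a+h])
    cv2.polylines(o,[np.round((q-[230,190]+.5)*4-.5).astype(int)],True,(0,0,255),1)
b=cv2.resize(t[215:270,280:425],None,fx=2.7,fy=2.7,interpolation=cv2.INTER_CUBIC)
c=np.zeros((480,800,3),np.uint8);c[:,:400]=o;c[:b.shape[0],405:405+b.shape[1]]=b;cv2.imwrite("pics/c2.png",c)
```

```text
t 12.07 pos [540.3 105.3 242. ] d [0.4412 0.0879 0.3556] w [-1.000e-04  2.275e-01  1.700e-03] F [ 0.2 -0.7  0.5] gap 86.7 j [ 0.4   0.2  -0.76  1.68  0.14  1.32 -0.26]
```

View pics/c2.png

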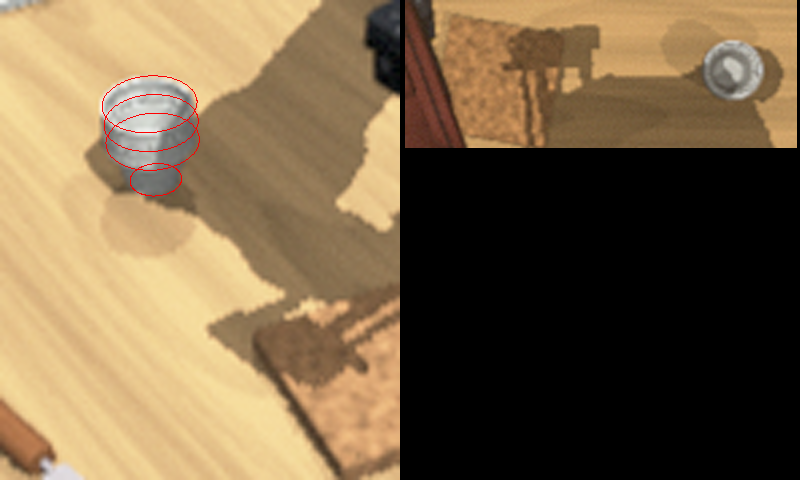

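Nested home: the drawn rim at 66 mm matches the picture, and the cup stayed there on release. Now I tilt 41° for the stick.

Emit:
{"fn": "carry_out", "kwargs": {"deltas": [{"dx":0,"dy":0,"dz":0,"wx":0,"wy":0.0455,"wz":0},{"dx":0,"dy":0,"dz":0,"wx":0,"wy":0.0455,"wz":0},{"dx":0,"dy":0,"dz":0,"wx":0,"wy":0.0455,"wz":0},{"dx":0,"dy":0,"dz":0,"wx":0,"wy":0.0455,"wz":0},{"dx":0,"dy":0,"dz":0,"wx":0,"wy":0.0455,"wz":0},{"dx":0,"dy":0,"dz":0,"wx":0,"wy":0,"wz":0}], "grip": 0.7}}

```text
clock: 12.92
ee_pos: [541.5, 96.6, 238.9]
tcp_rot: [-1.686, -1.892, -0.626]
wrist_force: [0.1, 0.1, 0.6]
finger_gap: 60.7
gripper_force: 0.0
```

Run:
```python
from h import *
R=Rt(np.radians(41)); m=np.array([552.6,285,100.5])
to(m-90*R[:,2],R); to(m+2*R[:,2],R)
t=cv2.imread("pics/t2.png");s=cv2.imread("pics/s2.png")
# pad centre: cork vs. wood colours are close -> corners by eye earlier; tool rows in scene reported only
```

```text
t 12.93 pos [541.5  96.6 238.9] d [0.1239 0.0837 0.3407] w [ 0.0009  0.0001 -0.0027] F [0.1 0.1 0.6] gap 60.7 j [ 0.77  0.36 -0.75  1.71 -0.48  1.33  0.31]
t 12.93 pos [541.5  96.6 238.9] d [0.124  0.0831 0.5707] w [ 0.0009  0.0001 -0.0027] F [0.1 0.1 0.6] gap 60.7 j [ 0.77  0.36 -0.75  1.71 -0.48  1.33  0.31]
```

Emit:
{"fn": "carry_out", "kwargs": {"deltas": [{"dx":0.025,"dy":0.0167,"dz":0.05,"wx":0,"wy":0,"wz":0},{"dx":0.025,"dy":0.0167,"dz":0.08,"wx":0,"wy":0,"wz":0},{"dx":0.025,"dy":0.0167,"dz":0.08,"wx":0,"wy":0,"wz":0},{"dx":0.025,"dy":0.0167,"dz":0.08,"wx":0,"wy":0,"wz":0},{"dx":0.024,"dy":0.0167,"dz":0.05,"wx":0,"wy":0,"wz":0},{"dx":0,"dy":0,"dz":0,"wx":0,"wy":0,"wz":0},{"dx":0,"dy":0,"dz":0,"wx":0,"wy":0,"wz":0}]}}

```text
clock: 13.8
ee_pos: [559.1, 230.3, 171.3]
tcp_rot: [-1.68, -1.902, -0.627]
wrist_force: [-0.7, 0.1, -0.7]
finger_gap: 60.7
gripper_force: 0.0
```

Run:
```python
from h import *
R=Rt(np.radians(41)); m=np.array([552.6,285,100.5])
to(m+2*R[:,2],R)
s=imaging.camera("scene");cv2.imwrite("pics/s3.png",s)
o=cv2.resize(s[220:380,340:490],None,fx=3.7,fy=3.7,interpolation=cv2.INTER_CUBIC)
st=status.state();C=cv2.Rodrigues(np.array(st["tcp_rot"],float))[0];p=st["ee_pos"]
for A,B,c in((m-100*R[:,0],m+100*R[:,0],(0,0,255)),(p,p+C[:,2]*92,(255,0,0))):
    q=np.round((proj("scene",[A,B])-[340,220]+.5)*3.7-.5).astype(int);cv2.line(o,tuple(map(int,q[0])),tuple(map(int,q[1])),c,1)
cv2.imwrite("pics/c3.png",o)
```

```text
t 13.8 pos [559.1 230.3 171.3] d [-0.0115  0.0004  0.2289] w [0.0006 0.0009 0.0001] F [-0.7  0.1 -0.7] gap 60.7 j [ 0.56  0.45 -0.79  1.76 -0.46  1.06  0.19]
```

View pics/c3.png

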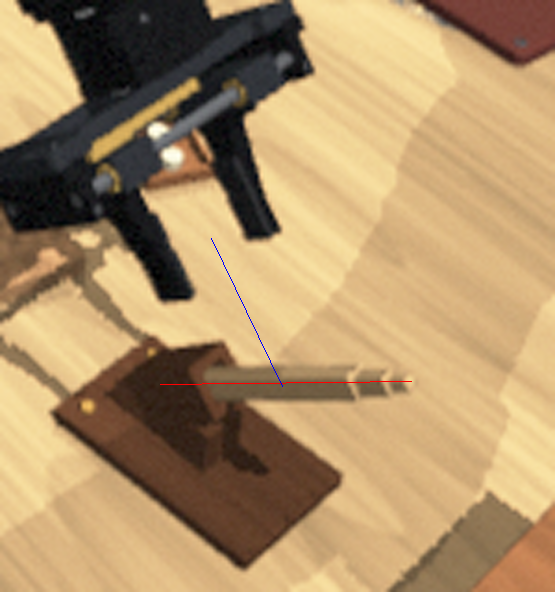

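The model axis (red) lies on the stick, within 1 px, and the tool line meets its middle. Going in.

Emit:
{"fn": "carry_out", "kwargs": {"deltas": [{"dx":-0.0115,"dy":0,"dz":0.03,"wx":0,"wy":0.0007,"wz":0},{"dx":0,"dy":0,"dz":0.06,"wx":0,"wy":0,"wz":0},{"dx":0,"dy":0,"dz":0.06,"wx":0,"wy":0,"wz":0},{"dx":0,"dy":0,"dz":0.045,"wx":0,"wy":0,"wz":0},{"dx":0,"dy":0,"dz":0.025,"wx":0,"wy":0,"wz":0},{"dx":0,"dy":0,"dz":0.008,"wx":0,"wy":0,"wz":0},{"dx":0,"dy":0,"dz":0,"wx":0,"wy":0,"wz":0},{"dx":0,"dy":0,"dz":0,"wx":0,"wy":0,"wz":0},{"dx":0,"dy":0,"dz":0,"wx":0,"wy":0,"wz":0}]}}

```text
clock: 14.98
ee_pos: [552.2, 286.4, 99.1]
tcp_rot: [-1.678, -1.898, -0.629]
wrist_force: [-0.5, -0.4, 0.6]
finger_gap: 61.0
gripper_force: 0.0
```

Run:
```python
from h import *
R=Rt(np.radians(41)); m=np.array([552.6,285,100.5])
to(m+2*R[:,2],R)
```

```text
t 14.97 pos [552.2 286.4  99.1] d [-0.0005  0.0005 -0.0001] w [ 0.0005 -0.0004 -0.0003] F [-0.5 -0.4  0.6] gap 61.0 j [ 0.46  0.55 -0.78  1.82 -0.44  0.87  0.17]
```

Emit:
{"fn": "carry_out", "kwargs": {"deltas": [{"dx":0,"dy":0,"dz":0,"wx":0,"wy":0,"wz":0},{"dx":0,"dy":0,"dz":0,"wx":0,"wy":0,"wz":0},{"dx":0,"dy":0,"dz":0,"wx":0,"wy":0,"wz":0},{"dx":0,"dy":0,"dz":0,"wx":0,"wy":0,"wz":0},{"dx":0,"dy":0,"dz":0,"wx":0,"wy":0,"wz":0},{"dx":0,"dy":0,"dz":0,"wx":0,"wy":0,"wz":0},{"dx":0,"dy":0,"dz":0,"wx":0,"wy":0,"wz":0},{"dx":0,"dy":0,"dz":0,"wx":0,"wy":0,"wz":0}], "grip": 0}}

```text
clock: 15.98
ee_pos: [551.8, 286.8, 98.8]
tcp_rot: [-1.677, -1.898, -0.628]
wrist_force: [-0.1, -0.3, 0.1]
finger_gap: 13.5
gripper_force: 30.0
```

Run:
```python
from h import *
to([552,286,99]);print(status.state()["gripper_force"],status.state()["ft_torque"])
```

```text
t 15.97 pos [551.8 286.8  98.8] d [-0.0011  0.0003 -0.0018] w [0. 0. 0.] F [-0.1 -0.3  0.1] gap 13.5 j [ 0.46  0.55 -0.78  1.82 -0.44  0.87  0.17]
30.000003715977073 [-0.76596253 -0.08839834  0.02259011]
```

Emit:
{"fn": "carry_out", "kwargs": {"deltas": [{"dx":0.008,"dy":0,"dz":0,"wx":0,"wy":0,"wz":0},{"dx":0.015,"dy":0,"dz":0,"wx":0,"wy":0,"wz":0},{"dx":0.02,"dy":0,"dz":0,"wx":0,"wy":0,"wz":0},{"dx":0.02,"dy":0,"dz":0,"wx":0,"wy":0,"wz":0},{"dx":0.02,"dy":0,"dz":0,"wx":0,"wy":0,"wz":0},{"dx":0.02,"dy":0,"dz":0,"wx":0,"wy":0,"wz":0}]}}

```text
clock: 16.73
ee_pos: [547.9, 318.1, 126.3]
tcp_rot: [-1.677, -1.898, -0.629]
wrist_force: [-0.0, 0.3, -0.2]
finger_gap: 13.4
gripper_force: 30.0
```

Emit:
{"fn": "carry_out", "kwargs": {"deltas": [{"dx":0.02,"dy":0,"dz":0,"wx":0,"wy":0,"wz":0},{"dx":0.025,"dy":0,"dz":0,"wx":0,"wy":0,"wz":0},{"dx":0.025,"dy":0,"dz":0,"wx":0,"wy":0,"wz":0},{"dx":0.025,"dy":0,"dz":0,"wx":0,"wy":0,"wz":0},{"dx":0.01,"dy":0,"dz":0,"wx":0,"wy":0,"wz":0},{"dx":0,"dy":0,"dz":0,"wx":0,"wy":0,"wz":0},{"dx":0,"dy":0,"dz":0,"wx":0,"wy":0,"wz":0}]}}

```text
clock: 17.6
ee_pos: [544.2, 348.6, 153.1]
tcp_rot: [-1.678, -1.897, -0.628]
wrist_force: [-0.8, 0.0, -0.9]
finger_gap: 13.6
gripper_force: 30.0
```

Run:
```python
from h import *
to([552,286,99]);print(status.state()["ft_torque"])
s=imaging.camera("scene");cv2.imwrite("pics/s4.png",s)
cv2.imwrite("pics/c4.png",cv2.resize(s[180:380,340:500],None,fx=3,fy=3,interpolation=cv2.INTER_CUBIC))
```

```text
t 17.6 pos [544.2 348.6 153.1] d [-0.2077  0.0003 -0.0016] w [0. 0. 0.] F [-0.8  0.  -0.9] gap 13.6 j [ 0.37  0.48 -0.81  1.78 -0.46  0.89  0.05]
[-0.77301071 -0.15004583  0.00718263]
```

View pics/c4.png

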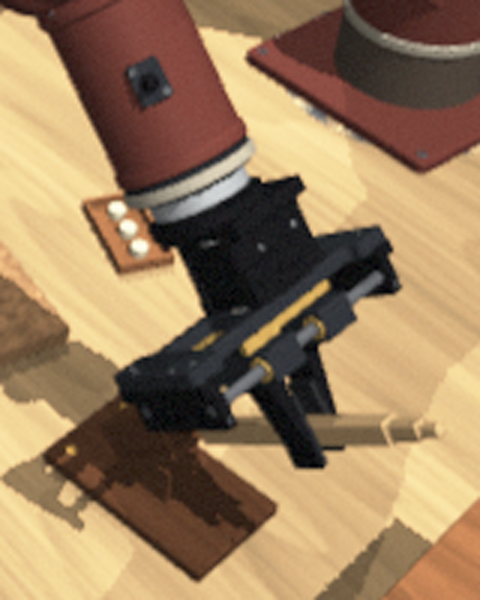

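The stick is out, held at its middle. I raise it 100 mm (world up), then turn it level.

Emit:
{"fn": "carry_out", "kwargs": {"deltas": [{"dx":0.032,"dy":0,"dz":-0.038,"wx":0,"wy":0,"wz":0},{"dx":0.044,"dy":0,"dz":-0.05,"wx":0,"wy":0,"wz":0},{"dx":0.044,"dy":0,"dz":-0.05,"wx":0,"wy":0,"wz":0},{"dx":0.044,"dy":0,"dz":-0.05,"wx":0,"wy":0,"wz":0},{"dx":0,"dy":0,"dz":0,"wx":0,"wy":-0.038,"wz":0},{"dx":0,"dy":0,"dz":0,"wx":0,"wy":-0.038,"wz":0},{"dx":0,"dy":0,"dz":0,"wx":0,"wy":-0.038,"wz":0},{"dx":0,"dy":0,"dz":0,"wx":0,"wy":-0.038,"wz":0},{"dx":0,"dy":0,"dz":0,"wx":0,"wy":-0.038,"wz":0},{"dx":0,"dy":0,"dz":0,"wx":0,"wy":-0.038,"wz":0},{"dx":0,"dy":0,"dz":0,"wx":0,"wy":0,"wz":0}]}}

```text
clock: 19.02
ee_pos: [542.4, 352.3, 254.5]
tcp_rot: [-2.074, -2.357, -0.003]
wrist_force: [0.2, 1.0, -0.4]
finger_gap: 13.6
gripper_force: 30.0
```

Run:
```python
from h import *
to([571,14,116],Rt())
```

```text
t 19.02 pos [542.4 352.3 254.5] d [-0.8491 -0.0368  0.3437] w [ 0.0001 -0.0009  0.0011] F [ 0.2  1.  -0.4] gap 13.6 j [-0.15  0.39 -0.66  1.42  0.24  1.4  -0.69]
```

Emit:
{"fn": "carry_out", "kwargs": {"deltas": [{"dx":-0.05,"dy":-0.003,"dz":0,"wx":0,"wy":0,"wz":0},{"dx":-0.09,"dy":-0.004,"dz":0,"wx":0,"wy":0,"wz":0},{"dx":-0.1,"dy":-0.004,"dz":0,"wx":0,"wy":0,"wz":0},{"dx":-0.1,"dy":-0.004,"dz":0,"wx":0,"wy":0,"wz":0},{"dx":-0.1,"dy":-0.004,"dz":0,"wx":0,"wy":0,"wz":0},{"dx":-0.1,"dy":-0.004,"dz":0,"wx":0,"wy":0,"wz":0},{"dx":-0.1,"dy":-0.004,"dz":0,"wx":0,"wy":0,"wz":0},{"dx":-0.1,"dy":-0.004,"dz":0,"wx":0,"wy":0,"wz":0},{"dx":-0.07,"dy":-0.004,"dz":0.02,"wx":0,"wy":0,"wz":0},{"dx":-0.04,"dy":-0.002,"dz":0.05,"wx":0,"wy":0,"wz":0},{"dx":0,"dy":0,"dz":0.07,"wx":0,"wy":0,"wz":0},{"dx":0,"dy":0,"dz":0.07,"wx":0,"wy":0,"wz":0},{"dx":0,"dy":0,"dz":0.07,"wx":0,"wy":0,"wz":0},{"dx":0,"dy":0,"dz":0.04,"wx":0,"wy":0,"wz":0},{"dx":0,"dy":0,"dz":0.02,"wx":0,"wy":0,"wz":0},{"dx":0,"dy":0,"dz":0,"wx":0,"wy":0,"wz":0},{"dx":0,"dy":0,"dz":0,"wx":0,"wy":0,"wz":0}]}}

```text
clock: 21.15
ee_pos: [571.7, 9.9, 118.0]
tcp_rot: [2.08, 2.353, 0.002]
wrist_force: [0.7, 1.2, -0.1]
finger_gap: 13.7
gripper_force: 30.0
```

Run:
```python
from h import *
to([571,14,116],Rt())
s=imaging.camera("scene");cv2.imwrite("pics/s5.png",s)
o=cv2.resize(s[180:320,240:420],None,fx=4,fy=4,interpolation=cv2.INTER_CUBIC)
st=status.state();C=cv2.Rodrigues(np.array(st["tcp_rot"],float))[0];m=st["ee_pos"]-2*C[:,2]
u=Rt()[:,0]
q=np.round((proj("scene",[m-100*u,m+100*u])-[240,180]+.5)*4-.5).astype(int);cv2.line(o,tuple(map(int,q[0])),tuple(map(int,q[1])),(0,0,255),1)
a=np.array([[571-65,0,0]]);
cv2.circle(o,tuple(map(int,(proj("scene",[m[0],m[1],18])[0]-[240,180]+.5)*4)),4,(255,0,0),-1)
cv2.imwrite("pics/c5.png",o)
```

```text
t 21.15 pos [571.7   9.9 118. ] d [ 0.0104 -0.0006  0.005 ] w [ 0.0005 -0.0002 -0.0004] F [ 0.7  1.2 -0.1] gap 13.7 j [ 0.33  0.32 -0.51  1.78  0.17  1.09 -0.11]
```

View pics/c5.png

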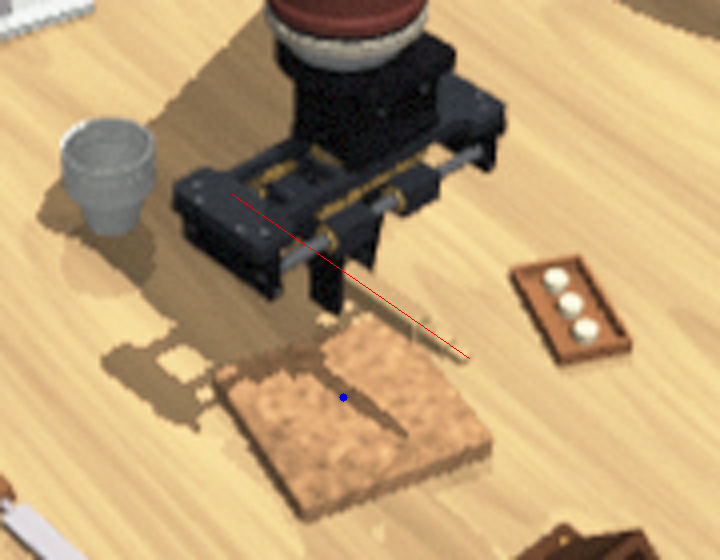

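The stick is level, with its nose at crop (465,358) on the predicted axis. The pad centre is near crop (350,412), so I nudge about 6 mm towards it and settle.

Emit:
{"fn": "carry_out", "kwargs": {"deltas": [{"dx":0.008,"dy":0,"dz":0,"wx":0,"wy":0,"wz":0},{"dx":0.006,"dy":0,"dz":0,"wx":0,"wy":0,"wz":0},{"dx":0,"dy":0,"dz":0,"wx":0,"wy":0,"wz":0},{"dx":0,"dy":0,"dz":0,"wx":0,"wy":0,"wz":0},{"dx":0,"dy":0,"dz":0,"wx":0,"wy":0,"wz":0},{"dx":0,"dy":0,"dz":0,"wx":0,"wy":0,"wz":0},{"dx":0,"dy":0,"dz":0,"wx":0,"wy":0,"wz":0}]}}

```text
clock: 22.08
ee_pos: [570.5, 15.4, 117.0]
tcp_rot: [-2.08, -2.353, -0.001]
wrist_force: [0.4, 0.1, -0.2]
finger_gap: 13.3
gripper_force: 30.0
```

Run:
```python
from h import *
to([571,14,118],Rt()); print(bot.hand_in())
```

```text
t 22.07 pos [570.5  15.4 117. ] d [-0.0037  0.0009 -0.0025] w [-0.     -0.0002 -0.0004] F [ 0.4  0.1 -0.2] gap 13.3 j [ 0.33  0.32 -0.51  1.78  0.17  1.08 -0.12]
the job is handed in; nothing more can be done
None
```

The job is handed in at 22 s: the cup sits home in its twin and is released, and the stick is held level with its middle over the pad, about 10 cm above the pad's top.

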